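Load the balance bar with busbar bridges and clamp it

TASK

Raise the red clamp arm well up, then hang every copper busbar bridge on the blue-ridged balance bar, one to a seat and straddling the bar: work alternately left and right so that neither side is ever two bridges ahead, use mirrored seats, and put an odd one out on the middle seat, so that the bar ends level. Then swing the clamp arm fully down again, and leave the other things on the mat where they are.

Things in the scene. Friction and masses are not known exactly. Their poses are not given: they have to be found in the camera images.
- bridge1: loose copper busbar bridge, 0.18 kg, 3 mm sheet: inverted U with outward feet, standing open side down, 50 mm high. Crown 32 (its x) by 40 mm (its y). Legs: gap 26 mm, 32 mm over the outside along x (grip here from above); feet spread 70 mm along x. Origin: centre of the crown's UNDERSIDE, 47 mm above the foot soles; z up. Hung, it rests on a seat point. Absent ones: None
- bridge2: loose copper busbar bridge, 0.18 kg, 3 mm sheet: inverted U with outward feet, standing open side down, 50 mm high. Crown 32 (its x) by 40 mm (its y). Legs: gap 26 mm, 32 mm over the outside along x (grip here from above); feet spread 70 mm along x. Origin: centre of the crown's UNDERSIDE, 47 mm above the foot soles; z up. Hung, it rests on a seat point. Absent ones: None
- bridge3: loose copper busbar bridge, 0.18 kg, 3 mm sheet: inverted U with outward feet, standing open side down, 50 mm high. Crown 32 (its x) by 40 mm (its y). Legs: gap 26 mm, 32 mm over the outside along x (grip here from above); feet spread 70 mm along x. Origin: centre of the crown's UNDERSIDE, 47 mm above the foot soles; z up. Hung, it rests on a seat point. Absent ones: None
- bridge4: loose copper busbar bridge, 0.18 kg, 3 mm sheet: inverted U with outward feet, standing open side down, 50 mm high. Crown 32 (its x) by 40 mm (its y). Legs: gap 26 mm, 32 mm over the outside along x (grip here from above); feet spread 70 mm along x. Origin: centre of the crown's UNDERSIDE, 47 mm above the foot soles; z up. Hung, it rests on a seat point. Absent ones: None
- bridge5: loose copper busbar bridge, 0.18 kg, 3 mm sheet: inverted U with outward feet, standing open side down, 50 mm high. Crown 32 (its x) by 40 mm (its y). Legs: gap 26 mm, 32 mm over the outside along x (grip here from above); feet spread 70 mm along x. Origin: centre of the crown's UNDERSIDE, 47 mm above the foot soles; z up. Hung, it rests on a seat point. Absent ones: None
- seat_l2 (a point): centre of the top face of the bar at the far-left outer seat, 160 mm left of the pivot; x axis across the bar (away from the robot), y axis along the bar (to the robot's left), z up; it moves with the bar
- seat_l1 (a point): centre of the top face of the bar at the left inner seat, 90 mm left of the pivot; x axis across the bar (away from the robot), y axis along the bar (to the robot's left), z up; it moves with the bar
- seat_c (a point): centre of the top face of the bar at the middle seat, over the pivot; x axis across the bar (away from the robot), y axis along the bar (to the robot's left), z up; it moves with the bar
- seat_r1 (a point): centre of the top face of the bar at the right inner seat, 90 mm right of the pivot; x axis across the bar (away from the robot), y axis along the bar (to the robot's left), z up; it moves with the bar
- seat_r2 (a point): centre of the top face of the bar at the far-right outer seat, 160 mm right of the pivot; x axis across the bar (away from the robot), y axis along the bar (to the robot's left), z up; it moves with the bar
- bar (a joint): tilt of the steel bar, rad: 0 level, + left end up, stops 0.16. Bar 12 mm thick, 16 high, 560 long, top 170 mm above the table, pivot on a 10 mm thin pedestal. Damped centring spring 4 N m/rad: one bridge on an outer seat tilts it 0.07, two on one side 0.11. Seats: 50 mm gaps along the bar between blue ridges 6 mm high; bridges straddle it, a leg near and a leg far side
- latch (a joint): angle of the red clamp arm at the bar's right end, rad: 0 clamped down level across the bar, 1.6 fully raised (its ball straight above the hinge). It swings about a level hinge parallel to the bar on the robot's side of it, stays where it is left (friction, about 1 to 2 N at the ball)
- latch_hinge (a point): hinge axis of the clamp arm, 260 mm right of the pivot, 45 mm to the robot's side of the bar, 179 mm above the table; axes as the seats at level
- latch_ball (a point): centre of the black ball grip, 24 mm across, at the arm's free end, 90 mm from the hinge: at 0 it is 90 mm from the hinge straight away from the robot (station x), at the hinge's height; raised it is nearly straight above the hinge. Arm 14 mm wide, 10 mm thick
- driver: screwdriver with orange handle, lying on the mat; bystander, leave alone; origin on its handle axis
- tape: roll of amber tape, 90 mm across, 24 mm high; bystander, leave alone; origin at its underside
- screws: screw jar, 52 mm across, 60 mm high; bystander, leave alone; origin at its underside
- meter: yellow hand meter, 80 x 150 x 36 mm, face up; bystander, leave alone; origin at its underside
- cell: yellow cell block, 100 x 60 x 50 mm; bystander, leave alone; origin at its underside
- cover: black plastic cap tray, 70 x 50 x 22 mm; bystander, leave alone; origin at its underside
There are look-alikes about, which are no part of the job. What is shaped like the bridge2 but pink or turquoise is not meant.

How it is judged:
On the way, in this order (a step that is already met when the one before it is completed fails the run):
1. the clamp arm is raised beyond 1.2 rad (value of joint latch above 1.2 rad), for 0.2 s.
2. every bridge present hangs straight in a seat and the bar is level, the clamp still raised ((distance between bridge1 and seat_l2 below 0.014 m or distance between bridge1 and seat_l1 below 0.014 m or distance between bridge1 and seat_c below 0.014 m or distance between bridge1 and seat_r1 below 0.014 m or distance between bridge1 and seat_r2 below 0.014 m) and angle between each of bridge1, bridge2, bridge3, bridge4, bridge5's own z axis and vertical below 0.12 rad and linear speed of each of bridge1, bridge2, bridge3, bridge4, bridge5 below 0.03 m/s and (distance between bridge2 and seat_l2 below 0.014 m or distance between bridge2 and seat_l1 below 0.014 m or distance between bridge2 and seat_c below 0.014 m or distance between bridge2 and seat_r1 below 0.014 m or distance between bridge2 and seat_r2 below 0.014 m) and (distance between bridge3 and seat_l2 below 0.014 m or distance between bridge3 and seat_l1 below 0.014 m or distance between bridge3 and seat_c below 0.014 m or distance between bridge3 and seat_r1 below 0.014 m or distance between bridge3 and seat_r2 below 0.014 m) and (distance between bridge4 and seat_l2 below 0.014 m or distance between bridge4 and seat_l1 below 0.014 m or distance between bridge4 and seat_c below 0.014 m or distance between bridge4 and seat_r1 below 0.014 m or distance between bridge4 and seat_r2 below 0.014 m) and (distance between bridge5 and seat_l2 below 0.014 m or distance between bridge5 and seat_l1 below 0.014 m or distance between bridge5 and seat_c below 0.014 m or distance between bridge5 and seat_r1 below 0.014 m or distance between bridge5 and seat_r2 below 0.014 m) and value of joint bar between -0.02 and 0.02 rad and value of joint latch above 0.8 rad), for 0.3 s.
3. the clamp arm is down (value of joint latch below 0.08 rad), for 0.2 s.
At the end, for the whole second after the job is handed in: every bridge present rests in a seat of the bar (its origin within 14 mm of a seat site, within 0.12 rad of upright, at rest), the bar is level within 0.02 rad, and the clamp arm is down (below 0.08 rad) ((distance between bridge1 and seat_l2 below 0.014 m or distance between bridge1 and seat_l1 below 0.014 m or distance between bridge1 and seat_c below 0.014 m or distance between bridge1 and seat_r1 below 0.014 m or distance between bridge1 and seat_r2 below 0.014 m) and angle between each of bridge1, bridge2, bridge3, bridge4, bridge5's own z axis and vertical below 0.12 rad and linear speed of each of bridge1, bridge2, bridge3, bridge4, bridge5 below 0.03 m/s and (distance between bridge2 and seat_l2 below 0.014 m or distance between bridge2 and seat_l1 below 0.014 m or distance between bridge2 and seat_c below 0.014 m or distance between bridge2 and seat_r1 below 0.014 m or distance between bridge2 and seat_r2 below 0.014 m) and (distance between bridge3 and seat_l2 below 0.014 m or distance between bridge3 and seat_l1 below 0.014 m or distance between bridge3 and seat_c below 0.014 m or distance between bridge3 and seat_r1 below 0.014 m or distance between bridge3 and seat_r2 below 0.014 m) and (distance between bridge4 and seat_l2 below 0.014 m or distance between bridge4 and seat_l1 below 0.014 m or distance between bridge4 and seat_c below 0.014 m or distance between bridge4 and seat_r1 below 0.014 m or distance between bridge4 and seat_r2 below 0.014 m) and (distance between bridge5 and seat_l2 below 0.014 m or distance between bridge5 and seat_l1 below 0.014 m or distance between bridge5 and seat_c below 0.014 m or distance between bridge5 and seat_r1 below 0.014 m or distance between bridge5 and seat_r2 below 0.014 m) and value of joint bar between -0.02 and 0.02 rad and value of joint latch below 0.08 rad); the robot touches nothing.
It fails at once if the bar tilts beyond 0.1 rad (two more bridges on one side than on the other, or a hard knock) (value of joint bar above 0.1 rad or value of joint bar below -0.1 rad).
It fails at once if a bystander is moved more than 40 mm (distance of any of driver, tape, screws, meter, cell, cover from where it was at the start of the episode above 0.04 m).
Of bridge1, bridge2, bridge3, bridge4, bridge5 only 3 to 5 are there at a start; the rules pass over those that are not, and their reading is None.
At some moment in a run one of bridge1, bridge2, bridge3, bridge4, bridge5 may be knocked a few centimetres aside while the robot is not near it.
Once in a run the grip may slacken for a moment while it holds something.
It also fails if it takes over 210 s, if anything falls off the work surface, if the arm or the gripper's body presses on something with over 40 N, if the wrist force passes 120 N, or if a joint passes its speed limit or range.

ROBOT

A 6-joint arm with a two-finger parallel gripper is mounted at the origin on the work surface. World frame = base frame: x ahead of the robot, y to its left, z up, the work surface at z = 0. Lengths are in m, angles in rad, forces in N, time in s.
With the tool pointing down it reaches from about 0.3 to 0.75 m from the base axis. Payload 8.5 kg.
Tool frame: the origin (TCP) lies on the centre line of the jaws, within the pads' length; the fingertips stand 14 mm ahead of it and the grasp point (between the pads) lies 5 mm behind it (robot.tip_extent is the distance from the TCP to the fingertips, in m); z points along the fingers, y is the direction in which the jaws open and shut (so a half turn about z gives the same grasp; the last joint's range is limited). The gripper opens to 85 mm and grips with 20 to 120 N. Pads are 22 mm wide; open, the fingers measure 114 mm over their backs; the gripper's body (76 mm by 85 mm) begins 54 mm behind the grasp point. The pads swing forward as they close: fully open they stand 13 mm farther back than shut.
Start: joints at [1.017, 0.381, 1.297, -0, 1.464, -0.215], TCP at [0.183, 0.519, 0.245] pointing down, gripper open.
Joint ranges: [-3.11, 3.11], [-0.89, 2.33], [0.22, 2.48], [-1.42, 4.56], [0.17, 2.85], [-2.88, 2.88]. Speed limits (rad/s): [2.39, 2.39, 3.14, 3.14, 3.14, 3.14].

INTERFACE

Orientations are given as a 3x3 rotation matrix whose columns are the frame's x, y, z axes.
In Python, from bench import robot, get_image, calibration gives the robot as it stands.
- The arm moves only by the tool play_rows, never from a script. Its argument "series" is a list of rows, each a list of 7 numbers: the turn, a rotation vector about the world's x, y, z in degrees, then the shift along the world's x, y, z in m, then the finger opening in m, from 0 to 0.0854. In form: [[wx, wy, wz, tx, ty, tz, fingers], ...]. A call has 1 to 20 rows; each row is the pose to reach, as a shift and turn from the pose commanded when the call began; what a row does not reach only later rows make up. A row lasts 1/8 s, in which the tool goes at most 62.5 mm and 10.7 degrees, less where a joint would pass 70% of its speed; a pose out of reach is approached as far as the arm can. A call with a gripper value outside its range is refused whole. The fingers move at their own pace and stop on an object; "newtons" is the grip in N (left out, the last holds). Time passes only in rows, so rows that repeat a pose let the fingers close. It gives the time, the measured TCP pose, the force and the opening at its end, in the units of the state.
- robot.sense(): the state, without advancing time (a new reading comes with each control period).
- get_image(name): name is "side" or "top" or "wrist"; returns (picture, depth): 384x512x3 uint8, red, green, blue; 384x512 float32, m along the optical axis (not along the pixel's ray), 0 where there is no reading.
- calibration(name): a dict with "intrinsics" (3x3 intrinsics, pixels), "extrinsics" (4x4, takes a point from world to camera coordinates). Camera axes: x right, y down, z forward; pixel columns grow to the right and rows downward; lengths in m; the calibration is good to about 2 mm. A picture is of the moment at which its call begins: read the wrist's pose just before it. calibration takes no time and is no camera call; for the wrist camera it gives the pose at the moment of the call.
- robot.job_done(): hands the job in, once; it reports no verdict.
The state is a dict: "time": time; "q": joint angles; "joint_vel": joint speeds; "effort": joint torques, N m; "eef_pos": TCP position; "orientation": TCP orientation; "contact_force": force on the tool from outside, world axes, zero at the start; "ft_torque": the same for the moment, N m; "width": finger opening in m.
Only numpy, scipy, OpenCV 4.12 (cv2) and the standard library are available. Lean on these libraries where they do the work, as an engineer would, in place of code of your own. Each camera call takes 0.05 s, during which the arm holds its last target. There are 200 camera calls.

## Working session

There is one attempt and no reset: what is moved stays moved. The work goes in short steps, Python scripts to look and compute and a tool call to move; the robot and the scene stay as the last step left them, time stands still between calls to the robot, and variables do not carry over. Pictures are saved under pics/ and viewed, about 12 in all and at most 16, crops included, and the job is handed in when it is done.

Besides the shell and the picture viewer there is one more tool, called after ">>>" as a command line: name --pt "numbers of a row" for each row, then --argument value for the rest. play_rows: Moves the arm, as the interface text tells. Its arguments: {"type":"object","properties":{"series":{"type":"array","items":{"type":"array","items":{"type":"number"}}},"newtons":{"type":"number"}},"required":["series"]}

```bash
mkdir -p pics; cat > h.py <<'E'
import numpy as np, cv2
from bench import robot, get_image, calibration
def save(n,p): cv2.imwrite('pics/'+n, cv2.cvtColor(p,cv2.COLOR_RGB2BGR))
def cloud(name):
    c=calibration(name);p,d=get_image(name)
    K=np.array(c['intrinsics']);E=np.array(c['extrinsics'])
    v,u=np.mgrid[:384,:512]
    P=np.stack([(u-K[0,2])/K[0,0]*d,(v-K[1,2])/K[1,1]*d,d],-1)
    W=(P-E[:3,3])@E[:3,:3]
    W[d==0]=np.nan
    return p,d,W
def ray(c,u,v,z):
    K=np.array(c['intrinsics']);E=np.array(c['extrinsics'])
    r=E[:3,:3].T@np.linalg.inv(K)@np.array([u,v,1.]);o=-E[:3,:3].T@E[:3,3]
    return o+r*(z-o[2])/r[2]
E
python3 - <<'E'
from h import *
print(robot.sense())
for n in('top','side'):
    p,d,W=cloud(n); np.savez(f'{n}0.npz',p=p,d=d,W=W); save(n+'0.png',p); 
    c=calibration(n);E=np.array(c['extrinsics']);print(n,c['intrinsics'],-E[:3,:3].T@E[:3,3],E[2,:3], np.mean(d==0))
a=[cv2.imread(f'pics/{n}0.png') for n in('top','side')]
E
```

```text
{'time': 0.0, 'q': array([ 1.01669104e+00,  3.81226527e-01,  1.29830349e+00,  5.66603817e-06,
        1.46363526e+00, -2.15302414e-01]), 'joint_vel': array([-0.00079794,  0.0005554 ,  0.00050494,  0.00018542, -0.00054393,
       -0.00021585]), 'effort': array([ 2.40540998e-03, -4.48475039e+01, -2.31277996e+01, -9.37961909e-05,
        4.82594929e-03,  1.84487953e-05]), 'eef_pos': array([0.18264072, 0.51847743, 0.24468098]), 'orientation': array([[-9.43152871e-01,  3.32358195e-01, -8.32277375e-04],
       [ 3.32359062e-01,  9.43151989e-01, -1.33434929e-03],
       [ 3.41482142e-04, -1.53511029e-03, -9.99998763e-01]]), 'contact_force': array([ 0.57252085,  0.13734968, -0.47140217]), 'ft_torque': array([ 0.01280373, -0.03376153,  0.02009392]), 'width': 0.08564056553794658}
top [[419.81466757   0.         253.96092735]
 [  0.         419.81466757 194.68431895]
 [  0.           0.           1.        ]] [ 0.33987452 -0.00926647  1.40355656] [ 0.11539805  0.02567164 -0.99298754] 0.0037027994791666665
side [[466.76625207   0.         261.73055513]
 [  0.         466.76625207 192.88183771]
 [  0.           0.           1.        ]] [-0.27248033  0.82400039  1.46204991] [ 0.44281591 -0.46704802 -0.7653628 ] 0.011347452799479166
```

View pics/top0.png

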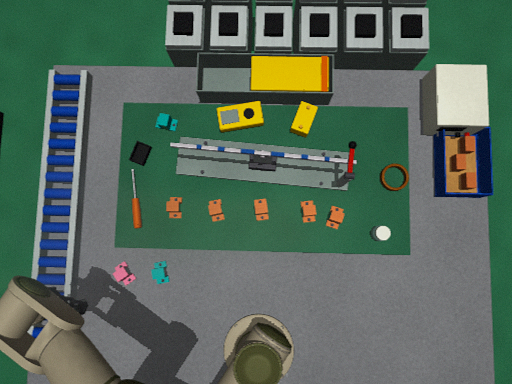

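View pics/side0.png

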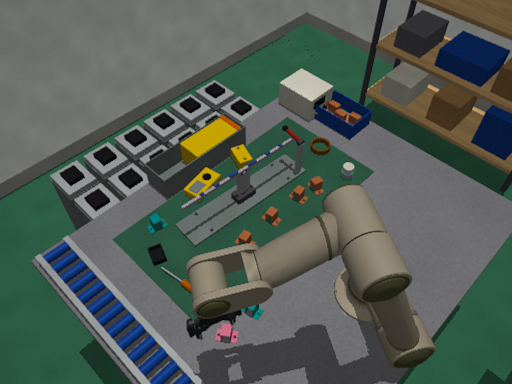

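Top view: five copper bridges stand on the mat at (174,207), (216,210), (261,209), (308,211) and (336,216). The look-alikes are pink at (124,272) and turquoise at (161,272) and (166,121). There are also copper pieces in the blue bin at (465,160), off the mat. The bar runs from (172,145) to (355,162) and the red clamp is at (351,160). Five bridges is the maximum, so the mat ones should be the ones meant. I'll confirm in a crop while measuring.

```bash
cat > meas.py <<'E'
from h import *
def bridges(p,d,W,region=None,name='top'):
    hsv=cv2.cvtColor(p,cv2.COLOR_RGB2HSV)
    m=((hsv[...,0]>=3)&(hsv[...,0]<=18)&(hsv[...,1]>110)&(hsv[...,2]>70)).astype(np.uint8)
    n,l,s,c=cv2.connectedComponentsWithStats(m)
    out=[]
    for i in range(1,n):
        if s[i,4]<40: continue
        k=(l==i)
        z=W[k][:,2]; hi=np.nanpercentile(z,90)
        kk=k&(W[...,2]>hi-.010)
        X=W[kk]; 
        r=cv2.minAreaRect((X[:,:2]*1000).astype(np.float32))
        rf=cv2.minAreaRect((W[k][:,:2][~np.isnan(z)]*1000).astype(np.float32))
        out.append((c[i].round(),s[i,4],X.mean(0).round(4),hi.round(4),r,rf))
    return out
if __name__=='__main__':
    import sys
    f=np.load('top0.npz');p,d,W=f['p'],f['d'],f['W']
    for o in bridges(p,d,W): print(o[0],o[1],o[2],o[3],[np.round(a,1) for a in o[4]],[np.round(a,1) for a in o[5]])
    hsv=cv2.cvtColor(p,cv2.COLOR_RGB2HSV)
    red=((hsv[...,0]<3)|(hsv[...,0]>174))&(hsv[...,1]>150)&(hsv[...,2]>80)
    red[:, :330]=0; red[:, 380:]=0; print('red',W[red].min(0),W[red].max(0),W[red].mean(0))
    blue=(hsv[...,0]>100)&(hsv[...,0]<130)&(hsv[...,1]>100)
    blue[:,:165]=0; blue[:,365:]=0
    n,l,s,c=cv2.connectedComponentsWithStats(blue.astype(np.uint8))
    for i in range(1,n):
        if s[i,4]>3: print('blue',c[i].round(1),s[i,4],np.nanmean(W[l==i],0).round(4))
    bar=(W[...,2]>.15)&(W[...,2]<.2); bar[:,:165]=0;bar[:,365:]=0
    X=W[bar]; print('bar',len(X),cv2.minAreaRect((X[:,:2]*1000).astype(np.float32)),X[:,2].mean())
    for x in (.35,.5): pass
    save('crop.png',cv2.resize(p[110:245,115:395],(784,378),interpolation=cv2.INTER_CUBIC))
E
python3 meas.py
```

```text
[324.  74.] 209 [ 0.885  -0.1883  0.1121] 0.115 [array([ 886.8, -188.8]), array([116.9,  19.8]), np.float64(0.0)] [array([ 888.9, -189.2]), array([ 20.6, 121.1]), np.float64(89.2)]
[461. 164.] 1394 [ 0.6198 -0.6578  0.0554] 0.057 [array([ 621.4, -652.9]), array([169. ,  62.1]), np.float64(0.1)] [array([ 624.7, -658.3]), array([100.7, 196.5]), np.float64(90.0)]
[395. 177.] 187 [ 0.5704 -0.4349  0.0263] 0.0297 [array([ 571.7, -436.7]), array([84.2, 85.9]), np.float64(2.6)] [array([ 571.9, -441.2]), array([84.2, 94.8]), np.float64(2.6)]
[174. 207.] 260 [0.4554 0.2912 0.0524] 0.0546 [array([455.3, 291.2]), array([29.7, 39.7]), np.float64(1.3)] [array([454.9, 290.5]), array([68.5, 41.1]), np.float64(1.4)]
[136. 213.] 235 [0.4303 0.4168 0.0257] 0.0292 [array([432. , 417.1]), array([98.6, 25.5]), np.float64(8.3)] [array([432.5, 417.1]), array([99.6, 25.5]), np.float64(8.3)]
[215. 210.] 247 [0.4486 0.153  0.0521] 0.0546 [array([448.9, 153.3]), array([32.3, 39.1]), np.float64(12.7)] [array([448.3, 152.2]), array([69.5, 41.2]), np.float64(13.5)]
[261. 209.] 254 [0.4545 0.0039 0.0522] 0.0549 [a
[... 406 characters left out ...]
73.2)] [array([ 433.9, -244.5]), array([49.8, 69.8]), np.float64(73.4)]
red [ 5.53881734e-01 -3.04812273e-01 -3.24819011e-04] [ 0.64280452 -0.24970947  0.20134675] [ 0.58953307 -0.25727451  0.18833252]
blue [255.5  55. ] 8 [0.9475 0.0314 0.1028]
blue [264.5  55. ] 8 [0.9478 0.0022 0.1032]
blue [198.4 146.1] 19 [0.6272 0.1941 0.1668]
blue [220.6 148.4] 28 [0.6196 0.1262 0.1753]
blue [247.3 150.9] 62 [0.6141 0.046  0.1731]
blue [277.2 153.7] 62 [ 0.6074 -0.0434  0.1729]
blue [304.2 156.2] 29 [ 0.6021 -0.1243  0.17  ]
blue [326.7 158.4] 19 [ 0.5977 -0.1914  0.1671]
bar 2130 ((343.2671813964844, -56.535919189453125), (714.6531372070312, 541.5433349609375), 12.151494026184082) 0.17477739836332615
```

View pics/crop.png

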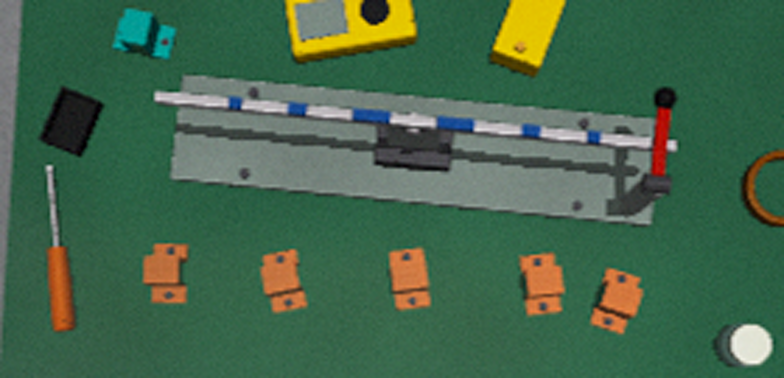

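The crop confirms five copper inverted-U bridges with feet. They match the description, while the pink and turquoise ones don't and the bin parts are off the mat. Next I'll measure the ball and the bridges from both views.

```bash
cat > tri.py <<'E'
from h import *
def ray0(c,uv):
    K=np.array(c['intrinsics']);E=np.array(c['extrinsics'])
    r=E[:3,:3].T@np.linalg.inv(K)@np.array([uv[0],uv[1],1.]);return -E[:3,:3].T@E[:3,3],r/np.linalg.norm(r)
def tri(c1,a,c2,b):
    o1,r1=ray0(c1,a);o2,r2=ray0(c2,b)
    t=np.linalg.lstsq(np.c_[r1,-r2],o2-o1,rcond=None)[0]
    p,q=o1+t[0]*r1,o2+t[1]*r2
    return ((p+q)/2).round(4),round(float(np.linalg.norm(p-q)),4)
def cent(m):
    n,l,s,c=cv2.connectedComponentsWithStats(m.astype(np.uint8)); i=1+np.argmax(s[1:,4]); return c[i],s[i,4]
E
python3 - <<'E'
from tri import *
ct,cs=calibration('top'),calibration('side')
T,S=np.load('top0.npz'),np.load('side0.npz')
def dark(f,u,v,r=9):
    g=f['p'].max(-1)<45
    m=np.zeros_like(g);m[v-r:v+r,u-r:u+r]=g[v-r:v+r,u-r:u+r];return cent(m)
a,b=dark(T,352,145),dark(S,286,128); print('ball',a,b,tri(ct,a[0],cs,b[0]))
def blues(f,box):
    h=cv2.cvtColor(f['p'],cv2.COLOR_RGB2HSV);m=(h[...,0]>100)&(h[...,0]<130)&(h[...,1]>100)
    q=np.zeros_like(m);u0,v0,u1,v1=box;q[v0:v1,u0:u1]=m[v0:v1,u0:u1]
    n,l,s,c=cv2.connectedComponentsWithStats(q.astype(np.uint8));return [c[i] for i in range(1,n) if s[i,4]>8]
A=sorted(blues(T,(165,135,365,170)),key=lambda c:c[0]);B=sorted(blues(S,(175,130,300,215)),key=lambda c:c[0])
print(len(A),len(B),np.round(B,1))
if len(A)==len(B):
    for a,b in zip(A,B): print('ridge',tri(ct,a,cs,b))
def cop(f):
    h=cv2.cvtColor(f['p'],cv2.COLOR_RGB2HSV);W=f['W']
    m=(h[...,0]>=3)&(h[...,0]<=18)&(h[...,1]>110)&(h[...,2]>70)&(W[...,2]>.044)&(W[...,2]<.062)&(W[...,0]<.5)&(W[...,0]>.38)
    n,l,s,c=cv2.connectedComponentsWithStats(m.astype(np.uint8))
    return [(c[i],np.nanmean(W[l==i],0)) for i in range(1,n) if s[i,4]>40]
for c,w in cop(T):
    for c2,w2 in cop(S):
        if np.linalg.norm(w-w2)<.03: print('bridge',w.round(4),w2.round(4),tri(ct,c,cs,c2))
E
```

```text
ball (array([352.15909091, 144.43181818]), np.int32(44)) (array([284.42105263, 127.68421053]), np.int32(19)) (array([ 0.636 , -0.2617,  0.1922]), 0.0007)
6 6 [[201.7 193.7]
 [216.2 184.2]
 [233.2 173.4]
 [251.5 162.1]
 [267.1 152.3]
 [279.7 144.2]]
ridge (array([0.6248, 0.1925, 0.1735]), 0.0018)
ridge (array([0.6196, 0.126 , 0.1748]), 0.0004)
ridge (array([0.6133, 0.0459, 0.1759]), 0.0002)
ridge (array([ 0.6065, -0.0436,  0.1758]), 0.0007)
ridge (array([ 0.6012, -0.1239,  0.1748]), 0.0002)
ridge (array([ 0.5956, -0.1901,  0.1765]), 0.0001)
bridge [0.4486 0.153  0.0521] [0.4463 0.1543 0.0545] (array([0.4484, 0.1529, 0.051 ]), 0.0008)
bridge [0.4545 0.0039 0.0522] [0.452  0.0041 0.0545] (array([0.4538, 0.0034, 0.0524]), 0.0018)
bridge [ 0.4518 -0.1515  0.0525] [ 0.4498 -0.151   0.054 ] (array([ 0.4513, -0.152 ,  0.052 ]), 0.0013)
bridge [ 0.4347 -0.24    0.0523] [ 0.4323 -0.2389  0.0542] (array([ 0.4342, -0.2406,  0.0515]), 0.0013)
```

>>> play_rows --pt "0 0 0 0.0 0.0 0.06 0.06" --pt "0 0 3 0.08 -0.12 0.07 0.06" --pt "0 0 15 0.453 -0.781 0.07 0.06" --pt "0 0 15 0.453 -0.781 0.07 0.06" --pt "0 0 15 0.453 -0.781 0.07 0.06" --pt "0 0 15 0.453 -0.781 0.07 0.06" --pt "0 0 15 0.453 -0.781 0.07 0.06" --pt "0 0 15 0.453 -0.781 0.07 0.06" --pt "0 0 15 0.453 -0.781 0.07 0.06" --pt "0 0 15 0.453 -0.781 0.07 0.06" --pt "0 0 15 0.453 -0.781 0.07 0.06" --pt "0 0 15 0.453 -0.781 0.07 0.06" --pt "0 0 15 0.453 -0.781 0.07 0.06" --pt "0 0 15 0.453 -0.781 0.07 0.06" --pt "0 0 15 0.453 -0.781 0.07 0.06" --pt "0 0 15 0.453 -0.781 0.07 0.06" --pt "0 0 15 0.453 -0.781 0.07 0.06" --pt "0 0 15 0.453 -0.781 0.07 0.06" --pt "0 0 15 0.453 -0.781 0.07 0.06" --pt "0 0 15 0.453 -0.781 0.07 0.06" --newtons 30

```text
time: 2.6
eef_pos: [0.6356, -0.2614, 0.316]
orientation: [[-0.997, 0.076, 0.001], [0.076, 0.997, -0.0], [-0.001, -0.0, -1.0]]
contact_force: [-0.2, 0.2, 0.4]
width: 0.06
```

```bash
python3 - <<'E'
from h import *
s=robot.sense();print(s['time'],s['eef_pos'],s['orientation'][:,1],s['q'].round(2),s['width'])
for n in ('wrist',):
    p,d,W=cloud(n);save('w1.png',p);np.savez('w1.npz',p=p,d=d,W=W)
g=(p.max(-1)<45)&(np.linalg.norm(W[...,:2]-[.636,-.262],axis=-1)<.03)&(W[...,2]>.15)
print(g.sum(),np.nanmean(W[g],0),np.nanmax(W[g],0) if g.any() else 0)
h=cv2.cvtColor(p,cv2.COLOR_RGB2HSV);r=((h[...,0]<4)|(h[...,0]>174))&(h[...,1]>150);print('red',np.nanmean(W[r],0))
E
```

```text
2.6 [ 0.63564573 -0.26142007  0.31598585] [ 7.60271964e-02  9.97105700e-01 -2.96993263e-04] [-0.56  0.62  0.69  0.    1.83 -2.06] 0.05995415259114078
14602 [ 0.62081838 -0.26000879  0.38483828] [ 0.64367975 -0.23338363  0.40517941]
red [ 0.59531212 -0.28545481  0.17904072]
```

View pics/w1.png

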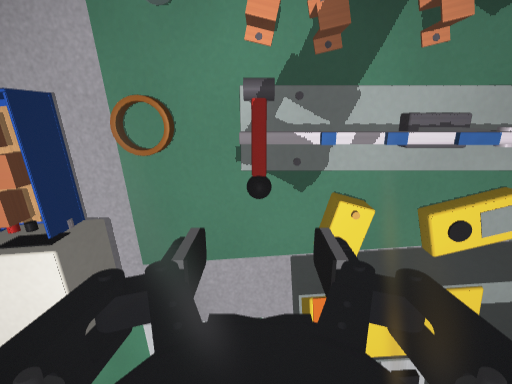

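Wrist view: ball at (259,186), arm up to the hinge at (258,88), jaws aligned on either side. I'll check the ball against this view.

```bash
python3 - <<'E'
from tri import *
f=np.load('w1.npz');p,W,d=f['p'],f['W'],f['d']
m=(p.max(-1)<50);q=np.zeros_like(m);q[170:202,240:280]=m[170:202,240:280];c,a=cent(q)
cw=calibration('wrist');ct=calibration('top')
print(c,a,tri(ct,(352.2,144.4),cw,c),np.nanmean(W[q],0),np.nanmax(W[q][:,2]), ray0(cw,c)[0])
E
```

```text
[258.59090909 186.63636364] 440 (array([ 0.6351, -0.2622,  0.1902]), 0.0024) [ 0.63156907 -0.26165038  0.19882696] 0.20386772930110683 [ 0.56669694 -0.25604734  0.44373027]
```

>>> play_rows --pt "0 0 0 0 0 -0.06 0.06" --pt "0 0 0 0 0 -0.1 0.06" --pt "0 0 0 0 0 -0.137 0.06" --pt "0 0 0 0 0 -0.137 0.06" --pt "0 0 0 0 0 -0.137 0.06" --pt "0 0 0 0 0 -0.137 0.0" --pt "0 0 0 0 0 -0.137 0.0" --pt "0 0 0 0 0 -0.137 0.0" --pt "0 0 0 0 0 -0.137 0.0" --pt "0 0 0 0 0 -0.137 0.0" --pt "0 0 0 0 0 -0.137 0.0" --pt "0 0 0 0 0 -0.137 0.0" --newtons 30

```text
time: 4.15
eef_pos: [0.6361, -0.2624, 0.1785]
orientation: [[-0.997, 0.077, 0.001], [0.077, 0.997, -0.0], [-0.001, -0.0, -1.0]]
contact_force: [5.3, -0.4, 1.3]
width: 0.0222
```

>>> play_rows --pt "0 0 0 -0.0007 0 0.0112 0" --pt "0 0 0 -0.0028 0.0002 0.0223 0" --pt "0 0 0 -0.0062 0.0005 0.033 0" --pt "0 0 0 -0.011 0.0008 0.0431 0" --pt "0 0 0 -0.017 0.0013 0.0527 0" --pt "0 0 0 -0.024 0.0018 0.0613 0" --pt "0 0 0 -0.0322 0.0025 0.069 0" --pt "0 0 0 -0.0413 0.0031 0.0757 0" --pt "0 0 0 -0.051 0.0039 0.0811 0" --pt "0 0 0 -0.0614 0.0047 0.0854 0" --pt "0 0 0 -0.072 0.0055 0.088 0" --pt "0 0 0 -0.08 0.0061 0.0895 0" --pt "0 0 0 -0.086 0.0066 0.09 0" --pt "0 0 0 -0.088 0.0067 0.09 0" --pt "0 0 0 -0.088 0.0067 0.09 0" --pt "0 0 0 -0.088 0.0067 0.09 0" --pt "0 0 0 -0.088 0.0067 0.09 0.04" --pt "0 0 0 -0.088 0.0067 0.09 0.04" --pt "0 0 0 -0.088 0.0067 0.09 0.04"

```text
time: 6.52
eef_pos: [0.5477, -0.2554, 0.2679]
orientation: [[-0.997, 0.077, -0.001], [0.077, 0.997, 0.001], [0.001, 0.001, -1.0]]
contact_force: [-0.2, -1.2, -0.6]
width: 0.0399
```

>>> play_rows --pt "0 0 0 0 0 0.03 0.04" --pt "0 0 0 0 0 0.08 0.04" --pt "0 0 0 0 0 0.11 0.07" --pt "0 0 -40 -0.1 0.05 0.11 0.07" --pt "0 0 -90 -0.1 0.25 0.11 0.07" --pt "0 0 -90 -0.1 0.25 0.11 0.07" --pt "0 0 -90 -0.1 0.25 0.11 0.07" --pt "0 0 -90 -0.1 0.25 0.11 0.07" --pt "0 0 -90 -0.1 0.25 0.11 0.07" --pt "0 0 -90 -0.1 0.25 0.11 0.07" --pt "0 0 -90 -0.1 0.25 0.11 0.07" --pt "0 0 -90 -0.1 0.25 0.11 0.07"

```text
time: 8.02
eef_pos: [0.4477, -0.0055, 0.3783]
orientation: [[0.081, 0.997, -0.0], [0.997, -0.081, 0.0], [0.0, -0.0, -1.0]]
contact_force: [1.5, -0.1, -0.3]
width: 0.0701
```

```bash
python3 - <<'E'
from h import *
s=robot.sense();print(s['time'],s['eef_pos'],s['q'].round(2))
P=[]
for n in ('wrist','top'):
    p,d,W=cloud(n);P.append(p);np.savez(n+'2.npz',p=p,d=d,W=W)
save('b2.png',cv2.resize(np.hstack(P),(800,300)))
T=np.load('top2.npz');p,W=T['p'],T['W']
h=cv2.cvtColor(p,cv2.COLOR_RGB2HSV);r=((h[...,0]<3)|(h[...,0]>174))&(h[...,1]>150)&(W[...,2]>.15);r[:,:300]=0;r[:,400:]=0
print('red',r.sum(),np.nanmin(W[r],0),np.nanmax(W[r],0))
E
```

```text
8.025 [ 0.44768396 -0.00548123  0.37825177] [-0.28  0.13  1.27  0.    1.74 -0.2 ]
red 16 [ 0.53751433 -0.25708381  0.19066131] [ 0.54560998 -0.24250832  0.27264567]
```

View pics/b2.png

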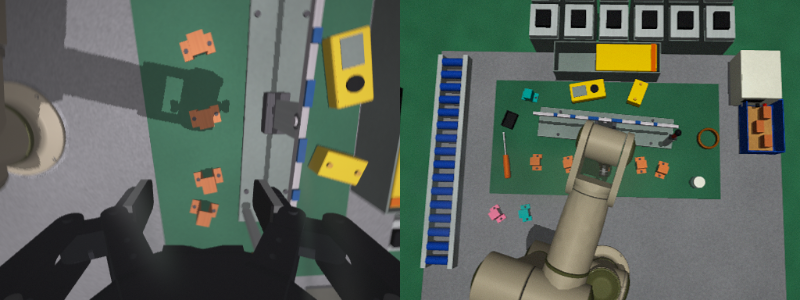

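The ball now shows above the hinge, so the clamp is raised. The mat bridges are in view. I'll refine them from the wrist view.

```bash
cat > wm.py <<'E'
from h import *
# copper crowns by colour; outline centre of crown cast onto plane z=.050 (crown top)
def crowns(n,f=None):
    if f is None: p,d,W=cloud(n)
    else: p,d,W=f['p'],f['d'],f['W']
    h=cv2.cvtColor(p,cv2.COLOR_RGB2HSV)
    m=((h[...,0]>=3)&(h[...,0]<=18)&(h[...,1]>100)&(h[...,2]>40)&(W[...,0]<.53)&(W[...,0]>.33)&(abs(W[...,1])<.36)&(W[...,2]<.08)).astype(np.uint8)
    k,l,s,c=cv2.connectedComponentsWithStats(m)
    for i in range(1,k):
        if s[i,4]<80: continue
        X=W[l==i];t=X[X[:,2]>np.nanpercentile(X[:,2],85)-.010]
        r=cv2.minAreaRect((t[:,:2]*1000).astype(np.float32));F=cv2.minAreaRect((X[:,:2]*1000).astype(np.float32))
        a=F[2] if F[1][0]>F[1][1] else F[2]-90
        print(n,c[i].round(),s[i,4],'crown',np.round(r[0],1),np.round(r[1],1),'feet',np.round(F[0],1),np.round(F[1],1),'ang',round(a,1),'z',t[:,2].mean().round(4))
    return p,W
if __name__=='__main__':
    s=robot.sense();print(s['time'],s['eef_pos'].round(4),s['width'].round(4),s['contact_force'].round(1),'yawY',np.degrees(np.arctan2(s['orientation'][1,1],s['orientation'][0,1])).round(1))
    for n in('wrist','top'): 
        p,W=crowns(n);np.savez(n+'_last.npz',p=p,W=W)
E
python3 wm.py
```

```text
Traceback (most recent call last):
  File "wm.py", line 17, in <module>
    s=robot.sense();print(s['time'],s['eef_pos'].round(4),s['width'].round(4),s['contact_force'].round(1),'yawY',np.degrees(np.arctan2(s['orientation'][1,1],s['orientation'][0,1])).round(1))
                                                          ^^^^^^^^^^^^^^^^
AttributeError: 'float' object has no attribute 'round'
```

```bash
sed -i "s/s\['width'\].round(4)/round(s['width'],4)/" wm.py; python3 wm.py
```

```text
8.125 [ 0.4477 -0.0055  0.3783] 0.0702 [-0.3  0.5 -0.6] yawY -4.4
wrist [251.  57.] 1106 crown [446.8 152.2] [31.9 39.7] feet [445.8 155.5] [70.  47.5] ang 13.1 z 0.0511
wrist [263. 150.] 831 crown [452.8   3. ] [31.9 40. ] feet [453.7  -1.4] [70.  49.3] ang 8.6 z 0.0511
wrist [267. 231.] 696 crown [ 450.3 -152.6] [32.  40.5] feet [ 452.3 -165.4] [70.2 67.1] ang 8.5 z 0.051
wrist [261. 272.] 651 crown [ 432.9 -240.8] [41.4 32.1] feet [ 428.8 -253.9] [69.5 71. ] ang -18.8 z 0.0508
top [174. 207.] 262 crown [454.3 290.9] [32.7 39.6] feet [454.8 290.8] [68.3 41.3] ang 1.5 z 0.0522
top [214. 209.] 196 crown [448.6 153.3] [32.5 37.6] feet [448.7 152.2] [67.3 40.2] ang 12.6 z 0.0522
top [308. 211.] 253 crown [ 452.3 -151.2] [31.9 40.5] feet [ 452.5 -155.7] [70.7 48.9] ang 9.3 z 0.0523
top [335. 217.] 265 crown [ 434.6 -240.3] [40.  32.6] feet [ 433.9 -244.9] [50. 70.] ang -16.8 z 0.0515
```

>>> play_rows --pt "0 0 9 0 0.06 0 0.07" --pt "0 0 17.6 0 0.12 -0.03 0.07" --pt "0 0 17.6 0 0.158 -0.09 0.07" --pt "0 0 17.6 0 0.158 -0.15 0.07" --pt "0 0 17.6 0 0.158 -0.21 0.07" --pt "0 0 17.6 0 0.158 -0.26 0.07" --pt "0 0 17.6 0 0.158 -0.3 0.07" --pt "0 0 17.6 0 0.158 -0.33 0.07" --pt "0 0 17.6 0 0.158 -0.345 0.07" --pt "0 0 17.6 0 0.158 -0.345 0.07" --pt "0 0 17.6 0 0.158 -0.345 0.0" --pt "0 0 17.6 0 0.158 -0.345 0.0" --pt "0 0 17.6 0 0.158 -0.345 0.0" --pt "0 0 17.6 0 0.158 -0.345 0.0" --pt "0 0 17.6 0 0.158 -0.345 0.0" --pt "0 0 17.6 0 0.158 -0.345 0.0" --pt "0 0 17.6 0 0.158 -0.32 0.0" --pt "0 0 17.6 0 0.158 -0.27 0.0" --pt "0 0 17.6 0 0.158 -0.21 0.0" --pt "0 0 17.6 0 0.158 -0.15 0.0" --newtons 60

```text
time: 10.72
eef_pos: [0.4472, 0.1524, 0.2305]
orientation: [[-0.228, 0.974, 0.0], [0.974, 0.228, 0.0], [0.0, 0.0, -1.0]]
contact_force: [1.2, 0.8, -2.3]
width: 0.0314
```

>>> play_rows --pt "0 0 0 0 0 0.03 0.0" --pt "0 0 -8 0.04 -0.02 0.03 0.0" --pt "0 0 -16 0.09 -0.04 0.03 0.0" --pt "0 0 -17.6 0.14 -0.055 0.03 0.0" --pt "0 0 -17.6 0.168 -0.062 0.03 0.0" --pt "0 0 -17.6 0.168 -0.062 0.02 0.0" --pt "0 0 -17.6 0.168 -0.062 0.02 0.0"

```text
time: 11.6
eef_pos: [0.6146, 0.0907, 0.2472]
orientation: [[0.077, 0.997, -0.003], [0.997, -0.077, 0.0], [-0.0, -0.003, -1.0]]
contact_force: [-0.7, 0.1, -1.5]
width: 0.0311
```

```bash
cat > look.py <<'E'
import sys
from h import *
s=robot.sense();print(s['time'],s['eef_pos'].round(4),round(s['width'],4),s['contact_force'].round(1))
P=[]
for n in sys.argv[2:]:
    p,d,W=cloud(n);np.savez(n+'_last.npz',p=p,d=d,W=W);P.append(p)
    h=cv2.cvtColor(p,cv2.COLOR_RGB2HSV)
    m=((h[...,0]>=3)&(h[...,0]<=18)&(h[...,1]>100)&(h[...,2]>40)&(W[...,2]>.10)&(W[...,2]<.3)&(W[...,0]<.70)).astype(np.uint8)
    k,l,st,c=cv2.connectedComponentsWithStats(m)
    for i in range(1,k):
        if st[i,4]<60: continue
        X=W[l==i];t=X[X[:,2]>np.nanpercentile(X[:,2],85)-.01];print(n,'copper',c[i].round(),st[i,4],np.nanmean(t,0).round(4),np.round(cv2.minAreaRect((t[:,:2]*1000).astype(np.float32))[0],1))
    m=((h[...,0]>100)&(h[...,0]<130)&(h[...,1]>100)&(W[...,2]>.15)&(W[...,2]<.2)&(W[...,0]<.66)&(W[...,0]>.55)).astype(np.uint8)
    k,l,st,c=cv2.connectedComponentsWithStats(m)
    for i in range(1,k):
        if st[i,4]>15: print(n,'ridge',c[i].round(),st[i,4],np.nanmean(W[l==i],0).round(4))
if sys.argv[1]!='-':
    q=np.hstack(P); save(sys.argv[1],cv2.resize(q,(800,300)) if len(P)>1 else q)
E
python3 look.py w3.png wrist
```

```text
11.6 [0.6146 0.0907 0.2472] 0.0311 [-0.7  0.1 -1.5]
wrist copper [260. 251.] 7441 [0.6144 0.0924 0.264 ] [614.3  90.5]
wrist ridge [262.  64.] 399 [0.6236 0.192  0.1751]
wrist ridge [262. 161.] 409 [0.6187 0.126  0.1752]
```

View pics/w3.png

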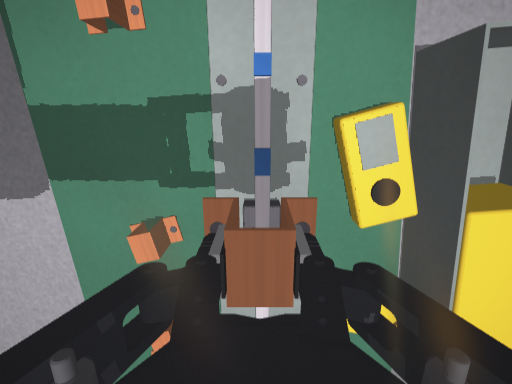

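Picture: bar centre at column 262, held bridge centre at column 260, legs either side. It's aligned with the seat past the ridge at (262,161), so I'll lower it.

>>> play_rows --pt "0 0 0 0.0005 0 -0.03 0.0" --pt "0 0 0 0.0005 0 -0.06 0.0" --pt "0 0 0 0.0005 0 -0.075 0.0" --pt "0 0 0 0.0005 0 -0.085 0.0" --pt "0 0 0 0.0005 0 -0.09 0.0" --pt "0 0 0 0.0005 0 -0.092 0.0" --pt "0 0 0 0.0005 0 -0.092 0.0"

```text
time: 12.52
eef_pos: [0.6165, 0.0904, 0.1568]
orientation: [[0.077, 0.997, 0.001], [0.997, -0.077, 0.0], [0.0, 0.001, -1.0]]
contact_force: [-0.5, -0.3, -2.0]
width: 0.0314
```

>>> play_rows --pt "0 0 0 0 0 -0.002 0.0" --pt "0 0 0 0 0 -0.004 0.0" --pt "0 0 0 0 0 -0.004 0.0" --pt "0 0 0 0 0 -0.004 0.05" --pt "0 0 0 0 0 -0.004 0.05" --pt "0 0 0 0 0 -0.004 0.05" --pt "0 0 0 0 0 -0.004 0.05" --pt "0 0 0 0 0 0.03 0.05" --pt "0 0 0 0 0 0.08 0.06" --pt "0 0 0 -0.05 -0.02 0.12 0.07" --pt "0 0 6 -0.1 -0.1 0.12 0.07" --pt "0 0 13 -0.165 -0.18 0.12 0.07" --pt "0 0 13 -0.165 -0.243 0.12 0.07" --pt "0 0 13 -0.165 -0.243 0.1 0.07" --pt "0 0 13 -0.165 -0.243 0.1 0.07" --pt "0 0 13 -0.165 -0.243 0.1 0.07" --pt "0 0 13 -0.165 -0.243 0.1 0.07"

```text
time: 14.65
eef_pos: [0.4518, -0.1515, 0.2567]
orientation: [[-0.151, 0.989, 0.001], [0.989, 0.151, -0.0], [-0.0, 0.001, -1.0]]
contact_force: [0.5, 0.2, 0.3]
width: 0.0699
```

```bash
python3 look.py - side top; python3 wm.py
```

```text
14.65 [ 0.4518 -0.1515  0.2567] 0.0699 [0.5 0.2 0.3]
side copper [484.  14.] 1732 [ 0.5005 -1.7054  0.1811] [  540.9 -1691.4]
side copper [226. 185.] 190 [0.6143 0.0924 0.1716] [615.8  92.6]
side ridge [251. 162.] 32 [ 0.6054 -0.0412  0.1787]
side ridge [233. 174.] 34 [0.612  0.0475 0.1755]
side ridge [216. 185.] 16 [0.6168 0.1284 0.1735]
top copper [233. 153.] 289 [0.6167 0.0903 0.1691] [616.1  90.8]
top ridge [199. 147.] 21 [0.6245 0.1934 0.1671]
top ridge [220. 149.] 30 [0.6191 0.1268 0.1691]
top ridge [247. 151.] 60 [0.6134 0.047  0.1742]
top ridge [277. 154.] 62 [ 0.6066 -0.0431  0.1778]
top ridge [304. 156.] 33 [ 0.6011 -0.1222  0.1795]
top ridge [326. 158.] 20 [ 0.5954 -0.1884  0.1838]
14.75 [ 0.4518 -0.1515  0.2566] 0.0698 [0.5 0.1 1.1] yawY 8.7
wrist [279.  40.] 2121 crown [452.8   2.6] [32.1 40.1] feet [452.7   2.7] [70.4 40.5] ang 8.8 z 0.0511
wrist [258. 169.] 1421 crown [ 450.5 -152.8] [31.4 40.3] feet [ 451.2 -159.5] [69.8 53.9] ang 8.3 z 0.0511
wrist [236. 227.] 1273 crown [ 432.6 -241. ] [41.  32.1] feet [ 432.4 -242.6] [44.1 70.3] ang -17.9 z 0.051
top [174. 207.] 258 crown [454.1 290.8] [32.5 39.6] feet [454.5 291.2] [68.5 41.9] ang 2.7 z 0.0519
top [261. 209.] 254 crown [454.9   3.9] [32.7 39.2] feet [454.6   2.4] [69.7 42.2] ang 8.9 z 0.0522
top [307. 212.] 170 crown [ 451.5 -148.2] [31.8 32.5] feet [ 448.  -149.2] [73.  35.7] ang 30.4 z 0.0525
```

>>> play_rows --pt "0 0 0 0 0 -0.06 0.07" --pt "0 0 0 0 0 -0.12 0.07" --pt "0 0 0 0 0 -0.17 0.07" --pt "0 0 0 0 0 -0.205 0.07" --pt "0 0 0 0 0 -0.223 0.07" --pt "0 0 0 0 0 -0.223 0.07" --pt "0 0 0 0 0 -0.223 0.0" --pt "0 0 0 0 0 -0.223 0.0" --pt "0 0 0 0 0 -0.223 0.0" --pt "0 0 0 0 0 -0.223 0.0" --pt "0 0 0 0 0 -0.223 0.0" --pt "0 0 0 0 0 -0.223 0.0" --pt "0 0 0 0 0 -0.2 0.0" --pt "0 0 0 0 0 -0.15 0.0" --pt "0 0 0 0 0 -0.09 0.0" --pt "0 0 0 0 0 -0.03 0.0" --pt "0 0 0 0 0 0.0 0.0" --pt "0 0 0 0 0 0.0 0.0"

```text
time: 17.1
eef_pos: [0.4516, -0.1527, 0.2583]
orientation: [[-0.149, 0.989, 0.004], [0.989, 0.149, -0.003], [-0.003, 0.004, -1.0]]
contact_force: [-1.0, 0.2, -1.9]
width: 0.0311
```

>>> play_rows --pt "0 0 -5 0.05 0.02 0.005 0.0" --pt "0 0 -11 0.1 0.04 0.005 0.0" --pt "0 0 -13 0.14 0.058 0.005 0.0" --pt "0 0 -13 0.1514 0.0634 0.0 0.0" --pt "0 0 -13 0.1514 0.0634 0.0 0.0" --pt "0 0 -13 0.1514 0.0634 0.0 0.0" --pt "0 0 -13 0.1514 0.0634 -0.03 0.0" --pt "0 0 -13 0.1514 0.0634 -0.06 0.0" --pt "0 0 -13 0.1514 0.0634 -0.08 0.0" --pt "0 0 -13 0.1514 0.0634 -0.09 0.0" --pt "0 0 -13 0.1514 0.0634 -0.096 0.0" --pt "0 0 -13 0.1514 0.0634 -0.1 0.0" --pt "0 0 -13 0.1514 0.0634 -0.102 0.0" --pt "0 0 -13 0.1514 0.0634 -0.102 0.0"

```text
time: 18.85
eef_pos: [0.6029, -0.0894, 0.1549]
orientation: [[0.077, 0.997, 0.001], [0.997, -0.077, -0.001], [-0.0, 0.001, -1.0]]
contact_force: [0.2, -1.7, 1.7]
width: 0.0317
```

```bash
python3 look.py - wrist side
```

```text
18.85 [ 0.6029 -0.0894  0.1549] 0.0317 [ 0.2 -1.7  1.7]
wrist copper [259. 251.] 7405 [ 0.6026 -0.0877  0.1715] [602.5 -89.6]
wrist ridge [259. 172.] 2814 [ 0.6057 -0.0432  0.1749]
wrist ridge [259. 314.] 146 [ 0.6003 -0.1141  0.1712]
side copper [484.  14.] 1742 [ 0.5018 -1.7054  0.1813] [  541.5 -1688.8]
side copper [226. 185.] 184 [0.6138 0.0923 0.1759] [617.3  90.8]
side ridge [252. 162.] 28 [ 0.6037 -0.0414  0.1779]
side ridge [233. 173.] 33 [0.6127 0.047  0.1774]
side ridge [216. 184.] 17 [0.618  0.1267 0.1784]
```

>>> play_rows --pt "0 0 0 0 0 0 0.05" --pt "0 0 0 0 0 0 0.05" --pt "0 0 0 0 0 0 0.05" --pt "0 0 0 0 0 0 0.05" --pt "0 0 0 0 0 0.03 0.05" --pt "0 0 0 0 0 0.08 0.06" --pt "0 0 0 -0.05 0.02 0.11 0.07" --pt "0 0 3 -0.1 0.06 0.11 0.07" --pt "0 0 6 -0.14 0.11 0.11 0.07" --pt "0 0 6 -0.148 0.17 0.11 0.07" --pt "0 0 6 -0.148 0.23 0.11 0.07" --pt "0 0 6 -0.148 0.29 0.11 0.07" --pt "0 0 6 -0.148 0.34 0.11 0.07" --pt "0 0 6 -0.148 0.38 0.1 0.07" --pt "0 0 6 -0.148 0.38 0.1 0.07" --pt "0 0 6 -0.148 0.38 0.1 0.07" --pt "0 0 6 -0.148 0.38 0.1 0.07"

```text
time: 21.08
eef_pos: [0.455, 0.2899, 0.2547]
orientation: [[-0.026, 1.0, 0.001], [1.0, 0.026, 0.0], [0.0, 0.001, -1.0]]
contact_force: [-1.3, -0.3, 0.6]
width: 0.07
```

```bash
python3 look.py - top; python3 wm.py
```

```text
21.075 [0.455  0.2899 0.2547] 0.07 [-1.3 -0.3  0.6]
top copper [233. 153.] 282 [0.6171 0.0899 0.1729] [618.   90.4]
top copper [292. 158.] 290 [ 0.6036 -0.0881  0.1735] [604.2 -88.5]
top ridge [198. 146.] 18 [0.6248 0.1928 0.1753]
top ridge [221. 148.] 28 [0.6196 0.126  0.1754]
top ridge [247. 151.] 60 [0.6133 0.0465 0.1757]
top ridge [277. 154.] 62 [ 0.6068 -0.0433  0.1757]
top ridge [304. 156.] 28 [ 0.6008 -0.1237  0.1761]
top ridge [327. 158.] 19 [ 0.5958 -0.19    0.1756]
21.125 [0.455  0.2899 0.2547] 0.0698 [ 0.   0.5 -0.5] yawY 1.5
wrist [258. 168.] 1416 crown [452.6 290.6] [32.1 40.3] feet [453.  284.1] [68.6 53.7] ang 0.1 z 0.0511
top [174. 207.] 248 crown [454.4 291.5] [41.4 32.5] feet [454.7 291.2] [68.1 41.3] ang 1.9 z 0.0519
top [261. 209.] 255 crown [454.5   3.9] [32.  39.3] feet [454.6   2.4] [69.6 42.2] ang 8.7 z 0.0521
top [335. 217.] 262 crown [ 434.8 -239.6] [40.7 32. ] feet [ 433.5 -244.8] [50.6 69.5] ang -15.7 z 0.0524
```

Level with two hung, and A is centred under the tool. Grasp A.

>>> play_rows --pt "0 0 0 -0.001 0 -0.06 0.07" --pt "0 0 0 -0.001 0 -0.12 0.07" --pt "0 0 0 -0.001 0 -0.17 0.07" --pt "0 0 0 -0.001 0 -0.205 0.07" --pt "0 0 0 -0.001 0 -0.221 0.07" --pt "0 0 0 -0.001 0 -0.221 0.07" --pt "0 0 0 -0.001 0 -0.221 0.0" --pt "0 0 0 -0.001 0 -0.221 0.0" --pt "0 0 0 -0.001 0 -0.221 0.0" --pt "0 0 0 -0.001 0 -0.221 0.0" --pt "0 0 0 -0.001 0 -0.221 0.0" --pt "0 0 0 -0.001 0 -0.221 0.0" --pt "0 0 0 -0.001 0 -0.2 0.0" --pt "0 0 0 -0.001 0 -0.15 0.0" --pt "0 0 0 -0.001 0 -0.09 0.0" --pt "0 0 0 -0.001 0 -0.03 0.0" --pt "0 0 0 -0.001 0 0.0 0.0" --pt "0 0 0 -0.001 0 0.0 0.0"

```text
time: 23.48
eef_pos: [0.454, 0.291, 0.2562]
orientation: [[-0.028, 1.0, 0.004], [1.0, 0.028, 0.002], [0.001, 0.004, -1.0]]
contact_force: [0.6, 0.9, -2.4]
width: 0.0314
```

>>> play_rows --pt "0 0 -3 0.05 -0.04 0.005 0.0" --pt "0 0 -6 0.1 -0.08 0.005 0.0" --pt "0 0 -6 0.15 -0.115 0.005 0.0" --pt "0 0 -6 0.168 -0.131 0.0 0.0" --pt "0 0 -6 0.168 -0.131 0.0 0.0" --pt "0 0 -6 0.168 -0.131 0.0 0.0" --pt "0 0 -6 0.168 -0.131 -0.03 0.0" --pt "0 0 -6 0.168 -0.131 -0.06 0.0" --pt "0 0 -6 0.168 -0.131 -0.08 0.0" --pt "0 0 -6 0.168 -0.131 -0.09 0.0" --pt "0 0 -6 0.168 -0.131 -0.096 0.0" --pt "0 0 -6 0.168 -0.131 -0.1 0.0" --pt "0 0 -6 0.168 -0.131 -0.104 0.0" --pt "0 0 -6 0.168 -0.131 -0.106 0.0" --pt "0 0 -6 0.168 -0.131 -0.106 0.0"

```text
time: 25.35
eef_pos: [0.6218, 0.1598, 0.1484]
orientation: [[0.077, 0.997, 0.0], [0.997, -0.077, 0.0], [0.0, 0.0, -1.0]]
contact_force: [-0.4, 0.9, -0.2]
width: 0.0313
```

```bash
python3 look.py w4.png wrist side
```

```text
25.35 [0.6218 0.1598 0.1484] 0.0313 [-0.4  0.9 -0.2]
wrist copper [259. 255.] 7861 [0.6214 0.1613 0.1656] [621.  159.5]
wrist copper [394. 290.] 491 [0.6667 0.1685 0.1989] [667.8 168.4]
wrist copper [432. 310.] 560 [0.674  0.1682 0.2078] [674.  168.2]
wrist ridge [259. 199.] 908 [0.6236 0.1939 0.1655]
wrist ridge [259. 313.] 179 [0.6194 0.1364 0.166 ]
side copper [484.  14.] 1748 [ 0.5005 -1.706   0.1811] [  540. -1692.]
side copper [224. 187.] 110 [0.6192 0.1003 0.1702] [614.4  99.4]
side copper [210. 198.] 109 [0.6207 0.1729 0.1694] [622.2 173.7]
```

View pics/w4.png

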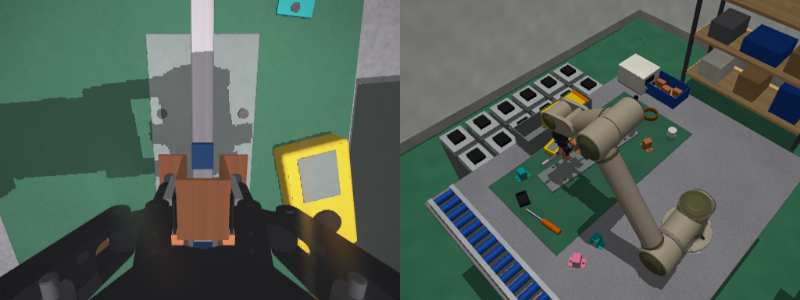

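Bridge A straddles the bar in the left outer seat, just past the ridge at (200,155). Release it and go over E.

>>> play_rows --pt "0 0 0 0 0 0 0.05" --pt "0 0 0 0 0 0 0.05" --pt "0 0 0 0 0 0 0.05" --pt "0 0 0 0 0 0 0.05" --pt "0 0 0 0 0 0.03 0.05" --pt "0 0 0 0 0 0.08 0.06" --pt "0 0 0 -0.05 -0.03 0.12 0.07" --pt "0 0 -3 -0.1 -0.07 0.12 0.07" --pt "0 0 -6 -0.15 -0.11 0.12 0.07" --pt "0 0 -12.6 -0.1885 -0.16 0.12 0.07" --pt "0 0 -12.6 -0.1885 -0.22 0.12 0.07" --pt "0 0 -12.6 -0.1885 -0.28 0.12 0.07" --pt "0 0 -12.6 -0.1885 -0.34 0.12 0.07" --pt "0 0 -12.6 -0.1885 -0.4006 0.11 0.07" --pt "0 0 -12.6 -0.1885 -0.4006 0.11 0.07" --pt "0 0 -12.6 -0.1885 -0.4006 0.11 0.07" --pt "0 0 -12.6 -0.1885 -0.4006 0.11 0.07"

```text
time: 27.58
eef_pos: [0.4334, -0.2396, 0.2588]
orientation: [[0.291, 0.957, 0.001], [0.957, -0.291, -0.0], [-0.0, 0.001, -1.0]]
contact_force: [-0.6, 0.5, 0.2]
width: 0.07
```

```bash
python3 look.py - top; python3 wm.py
```

```text
27.575 [ 0.4334 -0.2396  0.2588] 0.07 [-0.6  0.5  0.2]
top copper [211. 151.] 280 [0.6222 0.1604 0.161 ] [622.8 161. ]
top copper [233. 153.] 285 [0.6168 0.0913 0.1667] [616.6  91.2]
top copper [292. 158.] 287 [ 0.6039 -0.0863  0.1798] [604.7 -86.6]
top ridge [199. 148.] 18 [0.6241 0.1931 0.1613]
top ridge [221. 149.] 29 [0.6197 0.1272 0.1657]
top ridge [247. 151.] 61 [0.6135 0.0477 0.1725]
top ridge [277. 154.] 60 [ 0.6069 -0.0425  0.1788]
top ridge [304. 156.] 26 [ 0.6007 -0.1211  0.1848]
top ridge [326. 158.] 18 [ 0.5955 -0.1874  0.1905]
27.625 [ 0.4334 -0.2396  0.2588] 0.0698 [-0.2 -0.4  0.6] yawY -16.9
wrist [260. 169.] 1413 crown [ 432.8 -240.8] [39.2 31.6] feet [ 431.  -247.9] [54.4 69.7] ang -16.4 z 0.0511
top [261. 209.] 253 crown [454.7   3.9] [32.  39.3] feet [454.6   2.5] [70.1 42. ] ang 8.8 z 0.0524
```

>>> play_rows --pt "0 0 0 0 0 -0.06 0.07" --pt "0 0 0 0 0 -0.12 0.07" --pt "0 0 0 0 0 -0.17 0.07" --pt "0 0 0 0 0 -0.205 0.07" --pt "0 0 0 0 0 -0.225 0.07" --pt "0 0 0 0 0 -0.225 0.07" --pt "0 0 0 0 0 -0.225 0.0" --pt "0 0 0 0 0 -0.225 0.0" --pt "0 0 0 0 0 -0.225 0.0" --pt "0 0 0 0 0 -0.225 0.0" --pt "0 0 0 0 0 -0.225 0.0" --pt "0 0 0 0 0 -0.225 0.0" --pt "0 0 0 0 0 -0.2 0.0" --pt "0 0 0 0 0 -0.15 0.0" --pt "0 0 0 0 0 -0.09 0.0" --pt "0 0 0 0 0 -0.03 0.0" --pt "0 0 0 0 0 0.0 0.0" --pt "0 0 0 0 0 0.0 0.0"

```text
time: 29.98
eef_pos: [0.4335, -0.241, 0.2602]
orientation: [[0.293, 0.956, 0.004], [0.956, -0.293, -0.003], [-0.002, 0.004, -1.0]]
contact_force: [0.4, 0.9, -3.1]
width: 0.031
```

>>> play_rows --pt "0 0 4 0.0 0.05 0.005 0.0" --pt "0 0 8 0.03 0.0825 0.005 0.0" --pt "0 0 12.6 0.08 0.0825 0.005 0.0" --pt "0 0 12.6 0.13 0.0825 0.005 0.0" --pt "0 0 12.6 0.164 0.0825 0.0 0.0" --pt "0 0 12.6 0.164 0.0825 0.0 0.0" --pt "0 0 12.6 0.164 0.0825 0.0 0.0" --pt "0 0 12.6 0.164 0.0825 -0.03 0.0" --pt "0 0 12.6 0.164 0.0825 -0.06 0.0" --pt "0 0 12.6 0.164 0.0825 -0.075 0.0" --pt "0 0 12.6 0.164 0.0825 -0.085 0.0" --pt "0 0 12.6 0.164 0.082 -0.092 0.0" --pt "0 0 12.6 0.164 0.0815 -0.098 0.0" --pt "0 0 12.6 0.164 0.0815 -0.102 0.0" --pt "0 0 12.6 0.164 0.0815 -0.104 0.0" --pt "0 0 12.6 0.164 0.0815 -0.104 0.0"

```text
time: 31.98
eef_pos: [0.5973, -0.1594, 0.1545]
orientation: [[0.077, 0.997, 0.0], [0.997, -0.077, -0.0], [-0.0, 0.0, -1.0]]
contact_force: [0.1, -1.3, 1.0]
width: 0.0313
```

```bash
python3 look.py - wrist side
```

```text
31.975 [ 0.5973 -0.1594  0.1545] 0.0313 [ 0.1 -1.3  1. ]
wrist copper [260. 108.] 11465 [ 0.6026 -0.0884  0.1716] [602.5 -89.3]
wrist copper [259. 252.] 7301 [ 0.597  -0.1582  0.1711] [ 596.8 -159.8]
wrist ridge [259.  20.] 1408 [ 0.6045 -0.0589  0.1746]
wrist ridge [259. 196.] 1363 [ 0.5996 -0.1234  0.1743]
wrist ridge [260. 313.] 164 [ 0.5951 -0.1837  0.171 ]
side copper [484.  14.] 1750 [ 0.5008 -1.7054  0.181 ] [  542.3 -1691.4]
side copper [262. 162.] 162 [ 0.6006 -0.086   0.1749] [602.4 -86.9]
side copper [226. 185.] 183 [0.6139 0.0916 0.1769] [614.2  91. ]
side copper [211. 194.] 192 [0.6189 0.1607 0.1764] [620.7 159.4]
side ridge [251. 162.] 31 [ 0.6055 -0.0421  0.1765]
side ridge [233. 173.] 33 [0.6122 0.0474 0.1781]
side ridge [216. 184.] 17 [0.6179 0.1271 0.1778]
```

>>> play_rows --pt "0 0 0 0 0 0 0.05" --pt "0 0 0 0 0 0 0.05" --pt "0 0 0 0 0 0 0.05" --pt "0 0 0 0 0 0 0.05" --pt "0 0 0 0 0 0.03 0.05" --pt "0 0 0 0 0 0.08 0.06" --pt "0 0 0 -0.03 0.04 0.12 0.07" --pt "0 0 7 -0.08 0.08 0.12 0.07" --pt "0 0 13.1 -0.12 0.13 0.12 0.07" --pt "0 0 13.1 -0.144 0.162 0.104 0.07" --pt "0 0 13.1 -0.144 0.162 0.104 0.07" --pt "0 0 13.1 -0.144 0.162 0.104 0.07"

```text
time: 33.58
eef_pos: [0.4539, 0.0023, 0.2588]
orientation: [[-0.151, 0.989, 0.001], [0.989, 0.151, -0.0], [-0.001, 0.001, -1.0]]
contact_force: [0.7, -0.8, 0.3]
width: 0.07
```

```bash
python3 look.py - top; python3 wm.py
```

```text
33.575 [0.4539 0.0023 0.2588] 0.07 [ 0.7 -0.8  0.3]
top copper [210. 150.] 285 [0.6222 0.1592 0.1728] [623.1 159.1]
top copper [233. 152.] 278 [0.6172 0.09   0.1725] [617.9  89.6]
top copper [292. 158.] 287 [ 0.6037 -0.0882  0.1731] [604.  -88.9]
top copper [315. 160.] 295 [ 0.5978 -0.1584  0.1734] [ 598.6 -159.1]
top ridge [198. 146.] 17 [0.624  0.1925 0.1771]
top ridge [221. 149.] 26 [0.619  0.1255 0.1759]
top ridge [247. 151.] 60 [0.6134 0.0465 0.1752]
top ridge [277. 154.] 62 [ 0.6068 -0.0432  0.1757]
top ridge [304. 156.] 28 [ 0.6009 -0.1237  0.1754]
top ridge [327. 158.] 18 [ 0.5957 -0.1901  0.176 ]
33.625 [0.4541 0.002  0.2586] 0.0701 [ 0.1 -0.7 -0.1] yawY 8.7
wrist [259. 167.] 1404 crown [452.4   3.3] [31.6 39.4] feet [453.   2.] [69.6 42. ] ang 8.9 z 0.0512
```

Bar is level with four hung. Grasp C.

>>> play_rows --pt "0 0 0 -0.001 0 -0.06 0.07" --pt "0 0 0 -0.001 0 -0.12 0.07" --pt "0 0 0 -0.001 0 -0.17 0.07" --pt "0 0 0 -0.001 0 -0.205 0.07" --pt "0 0 0 -0.001 0 -0.225 0.07" --pt "0 0 0 -0.001 0 -0.225 0.07" --pt "0 0 0 -0.001 0 -0.225 0.0" --pt "0 0 0 -0.001 0 -0.225 0.0" --pt "0 0 0 -0.001 0 -0.225 0.0" --pt "0 0 0 -0.001 0 -0.225 0.0" --pt "0 0 0 -0.001 0 -0.225 0.0" --pt "0 0 0 -0.001 0 -0.225 0.0" --pt "0 0 0 -0.001 0 -0.2 0.0" --pt "0 0 0 -0.001 0 -0.15 0.0" --pt "0 0 0 -0.001 0 -0.09 0.0" --pt "0 0 0 -0.001 0 -0.03 0.0" --pt "0 0 0 -0.001 0 0.0 0.0" --pt "0 0 0 -0.001 0 0.0 0.0"

```text
time: 35.98
eef_pos: [0.4526, 0.0027, 0.2603]
orientation: [[-0.151, 0.989, 0.005], [0.989, 0.151, -0.001], [-0.002, 0.005, -1.0]]
contact_force: [0.7, 0.3, -2.6]
width: 0.0313
```

>>> play_rows --pt "0 0 -5 0.05 0.0 0.005 0.0" --pt "0 0 -10 0.1 0.0 0.005 0.0" --pt "0 0 -13.1 0.14 -0.002 0.0 0.0" --pt "0 0 -13.1 0.157 -0.0025 0.0 0.0" --pt "0 0 -13.1 0.157 -0.0025 0.0 0.0" --pt "0 0 -13.1 0.157 -0.0025 -0.03 0.0" --pt "0 0 -13.1 0.157 -0.0025 -0.05 0.0" --pt "0 0 -13.1 0.157 -0.0025 -0.05 0.0"

```text
time: 36.98
eef_pos: [0.6077, 0.0004, 0.2066]
orientation: [[0.077, 0.997, -0.004], [0.997, -0.077, 0.001], [0.001, -0.004, -1.0]]
contact_force: [-0.6, -0.3, -1.1]
width: 0.0316
```

```bash
python3 look.py w5.png wrist
```

```text
36.975 [6.077e-01 4.000e-04 2.066e-01] 0.0316 [-0.6 -0.3 -1.1]
wrist copper [227.   3.] 230 [0.596  0.1423 0.1255] [595.9 142.7]
wrist copper [299.   4.] 262 [0.6439 0.1382 0.1256] [643.6 138.5]
wrist copper [263.  77.] 6483 [0.6161 0.0905 0.1721] [616.   90.2]
wrist copper [260. 255.] 7916 [0.6075 0.0024 0.2239] [6.073e+02 5.000e-01]
wrist copper [394. 291.] 453 [0.6528 0.0091 0.257 ] [654.    9.3]
wrist copper [426. 300.] 117 [0.6612 0.0086 0.2605] [661.3   8.7]
wrist ridge [263.  11.] 549 [0.6181 0.1198 0.1749]
wrist ridge [263. 154.] 1373 [0.6126 0.0465 0.1752]
wrist ridge [263. 310.] 118 [ 0.6048 -0.0612  0.1753]
```

View pics/w5.png

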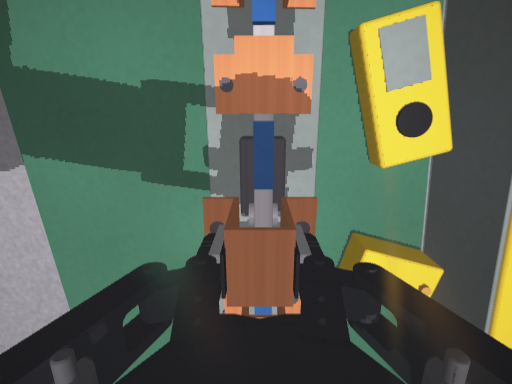

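Bridge C is aligned with the bar at column 262, between the ridges at (263,154) and (263,310). Lower it, release and retreat.

>>> play_rows --pt "0 0 0 0 0 -0.02 0.0" --pt "0 0 0 0 0 -0.035 0.0" --pt "0 0 0 0 0 -0.045 0.0" --pt "0 0 0 0 0 -0.05 0.0" --pt "0 0 0 0 0 -0.052 0.0" --pt "0 0 0 0 0 -0.053 0.0" --pt "0 0 0 0 0 -0.053 0.0" --pt "0 0 0 0 0 -0.053 0.05" --pt "0 0 0 0 0 -0.053 0.05" --pt "0 0 0 0 0 -0.053 0.05" --pt "0 0 0 0 0 -0.053 0.05" --pt "0 0 0 0 0 -0.02 0.05" --pt "0 0 0 0 0 0.03 0.05" --pt "0 0 0 0 0 0.08 0.05" --pt "0 0 0 -0.05 0 0.13 0.05" --pt "0 0 0 -0.1 0 0.17 0.05" --pt "0 0 0 -0.16 0 0.17 0.05" --pt "0 0 0 -0.16 0 0.17 0.05"

```text
time: 39.28
eef_pos: [0.4463, 0.0007, 0.3799]
orientation: [[0.077, 0.997, 0.003], [0.997, -0.077, -0.001], [-0.001, 0.003, -1.0]]
contact_force: [0.3, -1.1, -0.5]
width: 0.05
```

```bash
python3 look.py b6.png wrist top; python3 - <<'E'
from h import *
f=np.load('top_last.npz');p,W=f['p'],f['W']
for z in (.15,):
    m=(abs(W[...,0]-.55)<.06)&(abs(W[...,1]+.255)<.06)&(W[...,2]>.22)
    print('clamp top',m.sum(),np.nanmean(W[m],0),np.nanmax(W[m],0),p[m].mean(0)); ys,xs=np.where(m);print(xs.mean(),ys.mean())
E
```

```text
39.275 [0.4463 0.0007 0.3799] 0.05 [ 0.3 -1.1 -0.5]
wrist copper [393.  22.] 2270 [0.6195 0.1571 0.1717] [621.  157.7]
wrist copper [386.  86.] 1961 [0.6143 0.0902 0.1717] [615.8  89.7]
wrist copper [376. 162.] 1588 [ 0.6062 -0.0034  0.1717] [607.6  -3.6]
wrist copper [370. 223.] 1346 [ 0.601  -0.0881  0.1715] [602.3 -91.1]
wrist copper [364. 260.] 517 [ 0.5943 -0.1462  0.1711] [ 597.3 -148.1]
wrist ridge [404.  50.] 251 [0.6175 0.125  0.1748]
wrist ridge [395. 123.] 399 [0.6115 0.0463 0.175 ]
wrist ridge [386. 196.] 285 [ 0.6052 -0.0437  0.1751]
wrist ridge [378. 252.] 136 [ 0.5985 -0.1226  0.1747]
top copper [210. 150.] 287 [0.6224 0.1591 0.1728] [623.3 159. ]
top copper [232. 150.] 206 [0.618  0.0907 0.1734] [617.6  89.6]
top copper [264. 154.] 237 [ 0.6091 -0.0032  0.1731] [609.5  -3.1]
top copper [291. 158.] 290 [ 0.6035 -0.0883  0.1729] [604.3 -88.6]
top copper [315. 160.] 294 [ 0.598  -0.1583  0.1733] [ 598.  -159.1]
top ridge [198. 146.] 18 [0.6246 0.1927 0.1762]
top ridge [221. 149.] 26 [0.619  0.1255 0.1757]
top ridge [247. 151.] 60 [0.6133 0.0465 0.1758]
top ridge [278. 154.] 56 [ 0.6067 -0.045   0.176 ]
top ridge [304. 156.] 30 [ 0.6007 -0.123   0.176 ]
top ridge [327. 158.] 19 [ 0.5959 -0.1901  0.1752]
clamp top 76 [ 0.54603497 -0.25149307  0.26903897] [ 0.55935071 -0.24147005  0.2857448 ] [22.55263158 18.68421053 16.42105263]
354.2894736842105 169.93421052631578
```

View pics/b6.png

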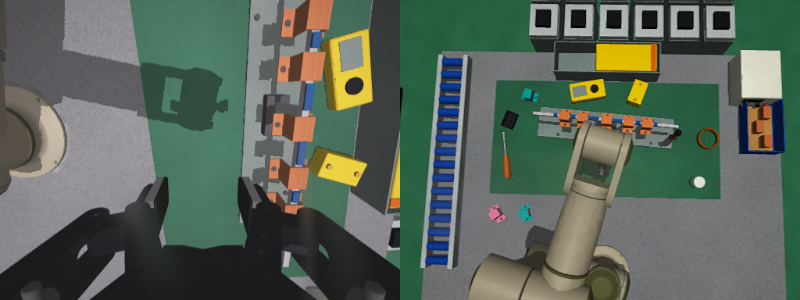

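All five hang on the bar: l2, l1, c, r1 and r2 are at about (565,118), (586,118), (606,122), (627,124) and (647,126) in the right half. The bar is level and the clamp still up at (678,132). Now grip the ball and swing the clamp down.

>>> play_rows --pt "0 0 10 0 -0.05 0 0.05" --pt "0 0 20 0 -0.11 0 0.05" --pt "0 0 30 0.02 -0.17 0 0.05" --pt "0 0 40 0.06 -0.22 0 0.05" --pt "0 0 50 0.1015 -0.2558 0 0.05" --pt "0 0 60 0.1015 -0.2558 0 0.05" --pt "0 0 70 0.1015 -0.2558 0 0.05" --pt "0 0 80 0.1015 -0.2558 0 0.05" --pt "0 0 90 0.1015 -0.2558 0 0.05" --pt "0 0 90 0.1015 -0.2558 0 0.05" --pt "0 0 90 0.1015 -0.2558 0 0.05" --pt "0 0 90 0.1015 -0.2558 -0.04 0.05" --pt "0 0 90 0.1015 -0.2558 -0.08 0.05" --pt "0 0 90 0.1015 -0.2558 -0.1 0.05" --pt "0 0 90 0.1015 -0.2558 -0.11 0.05" --pt "0 0 90 0.1015 -0.2558 -0.11 0.05" --pt "0 0 90 0.1015 -0.2558 -0.11 0.0" --pt "0 0 90 0.1015 -0.2558 -0.11 0.0" --pt "0 0 90 0.1015 -0.2558 -0.11 0.0" --pt "0 0 90 0.1015 -0.2558 -0.11 0.0" --newtons 30

```text
time: 41.88
eef_pos: [0.551, -0.2559, 0.2695]
orientation: [[-0.997, 0.077, 0.002], [0.077, 0.997, -0.002], [-0.002, -0.001, -1.0]]
contact_force: [0.5, -2.4, 6.5]
width: 0.0215
```

>>> play_rows --pt "0 0 0 0 0 0 0" --pt "0 0 0 0.004 -0.0003 0 0" --pt "0 0 0 0.01 -0.0007 -0.0005 0" --pt "0 0 0 0.018 -0.0013 -0.002 0" --pt "0 0 0 0.0266 -0.002 -0.0046 0" --pt "0 0 0 0.037 -0.0028 -0.0089 0" --pt "0 0 0 0.0467 -0.0036 -0.0143 0" --pt "0 0 0 0.0558 -0.0042 -0.021 0" --pt "0 0 0 0.064 -0.0049 -0.0287 0" --pt "0 0 0 0.071 -0.0054 -0.0373 0" --pt "0 0 0 0.077 -0.0059 -0.0469 0" --pt "0 0 0 0.0818 -0.0062 -0.057 0" --pt "0 0 0 0.0852 -0.0065 -0.0677 0" --pt "0 0 0 0.0873 -0.0067 -0.0788 0" --pt "0 0 0 0.088 -0.0067 -0.086 0" --pt "0 0 0 0.088 -0.0067 -0.09 0" --pt "0 0 0 0.088 -0.0067 -0.091 0" --pt "0 0 0 0.088 -0.0067 -0.091 0" --pt "0 0 0 0.088 -0.0067 -0.091 0"

```text
time: 44.25
eef_pos: [0.6526, -0.2637, 0.1859]
orientation: [[-0.996, 0.073, 0.044], [0.073, 0.997, -0.014], [-0.045, -0.011, -0.999]]
contact_force: [67.0, -6.0, 18.1]
width: -0.0001
```

```bash
python3 look.py b7.png wrist top
```

```text
44.25 [ 0.6526 -0.2637  0.1859] -0.0001 [67.  -6.  18.1]
wrist copper [447. 119.] 10036 [ 0.5961 -0.161   0.1719] [ 596.8 -160. ]
wrist copper [393. 305.] 528 [ 0.6407 -0.2207  0.2421] [ 640.8 -219.8]
wrist ridge [398. 125.] 862 [ 0.5943 -0.1917  0.1747]
wrist ridge [510. 131.] 55 [ 0.6016 -0.1341  0.1705]
top copper [210. 150.] 286 [0.6223 0.159  0.1736] [622.3 158.7]
top copper [233. 153.] 277 [0.6169 0.0901 0.1733] [617.4  89.4]
top copper [264. 156.] 285 [ 0.609  -0.0032  0.1729] [610.   -3.3]
top copper [291. 158.] 290 [ 0.6037 -0.0881  0.1731] [604.2 -88.3]
top copper [313. 159.] 198 [ 0.5996 -0.1545  0.173 ] [ 599.  -157.4]
top ridge [198. 146.] 18 [0.6247 0.1928 0.1756]
top ridge [221. 149.] 26 [0.6191 0.1255 0.1754]
top ridge [247. 151.] 59 [0.6136 0.0464 0.1747]
top ridge [278. 154.] 57 [ 0.6065 -0.0449  0.176 ]
top ridge [304. 156.] 28 [ 0.6007 -0.1236  0.1762]
```

View pics/b7.png

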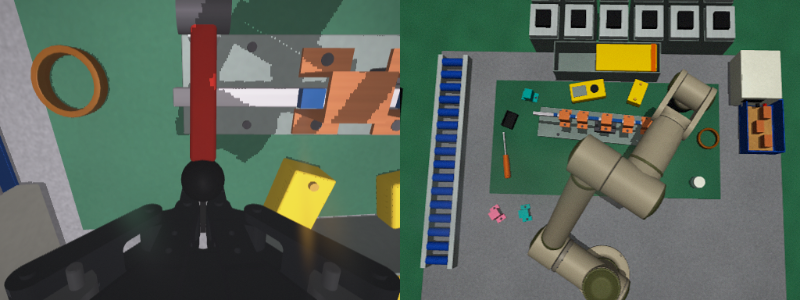

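The fingers have closed beyond the ball and are pressing on it along the arm, so the grip slipped on the way. All the bridges are still in place. I'll back off along +x, go up and check the clamp angle.

>>> play_rows --pt "0 0 0 0.008 0 0 0.0" --pt "0 0 0 0.016 0 0 0.0" --pt "0 0 0 0.03 -0.002 0 0.0" --pt "0 0 0 0.035 -0.002 0 0.0" --pt "0 0 0 0.035 -0.002 0 0.0" --pt "0 0 0 0.035 -0.002 0.03 0.0" --pt "0 0 0 0.035 -0.002 0.08 0.0" --pt "0 0 0 0.035 -0.002 0.12 0.0" --pt "0 0 0 0.035 -0.002 0.12 0.0"

```text
time: 45.48
eef_pos: [0.6738, -0.2645, 0.3013]
orientation: [[-0.997, 0.077, 0.006], [0.077, 0.997, -0.003], [-0.006, -0.003, -1.0]]
contact_force: [0.1, -0.2, 0.1]
width: 0.0001
```

```bash
cat > latch.py <<'E'
from h import *
import sys
s=robot.sense();print(s['time'],s['eef_pos'].round(4),round(s['width'],4),s['contact_force'].round(1))
for n in sys.argv[1:]:
    p,d,W=cloud(n)
    h=cv2.cvtColor(p,cv2.COLOR_RGB2HSV);r=((h[...,0]<4)|(h[...,0]>174))&(h[...,1]>140)&(W[...,2]>.16)&(W[...,2]<.3)&(abs(W[...,1]+.255)<.04)&(W[...,0]>.53)&(W[...,0]<.66)
    X=W[r]
    if len(X)>15: q=np.polyfit(X[:,0],X[:,2],1);print(n,len(X),'latch',np.arctan(q[0]),X.min(0),X.max(0))
    save(f'l_{n}.png',p)
E
python3 latch.py wrist top side
```

```text
45.475 [ 0.6738 -0.2645  0.3013] 0.0001 [ 0.1 -0.2  0.1]
wrist 1498 latch 0.2413306011475085 [ 0.55128706 -0.26725963  0.18347118] [ 0.62158693 -0.2491744   0.20330147]
```

>>> play_rows --pt "0 0 0 -0.02 0.0015 0 0.0" --pt "0 0 0 -0.04 0.0025 0 0.0" --pt "0 0 0 -0.04 0.0025 0 0.0" --pt "0 0 0 -0.04 0.0025 -0.04 0.0" --pt "0 0 0 -0.04 0.0025 -0.06 0.0" --pt "0 0 0 -0.04 0.0025 -0.07 0.0" --pt "0 0 0 -0.04 0.0025 -0.078 0.0" --pt "0 0 0 -0.04 0.0025 -0.083 0.0" --pt "0 0 0 -0.04 0.0025 -0.087 0.0" --pt "0 0 0 -0.04 0.0025 -0.09 0.0" --pt "0 0 0 -0.04 0.0025 -0.092 0.0" --pt "0 0 0 -0.04 0.0025 -0.092 0.0"

```text
time: 47.12
eef_pos: [0.6336, -0.2617, 0.2052]
orientation: [[-0.997, 0.077, -0.0], [0.077, 0.997, 0.0], [0.0, 0.0, -1.0]]
contact_force: [0.3, 0.2, 0.4]
width: 0.0001
```

>>> play_rows --pt "0 0 0 0 0 -0.002 0.0" --pt "0 0 0 0 0 -0.004 0.0" --pt "0 0 0 0 0 -0.004 0.0" --pt "0 0 0 0 0 -0.004 0.0"

```text
time: 47.62
eef_pos: [0.6338, -0.2619, 0.2043]
orientation: [[-0.997, 0.077, 0.003], [0.077, 0.997, -0.002], [-0.003, -0.002, -1.0]]
contact_force: [-4.1, 1.9, 14.6]
width: -0.0
```

```bash
python3 latch.py wrist
```

```text
47.625 [ 0.6338 -0.2619  0.2043] -0.0 [-4.1  1.9 14.6]
wrist 3105 latch -0.0026430974483879844 [ 0.55292476 -0.26749239  0.17843287] [ 0.62498521 -0.24896752  0.1853201 ]
```

View pics/l_wrist.png

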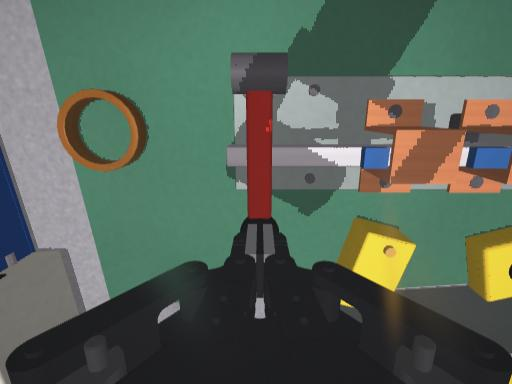

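The clamp is level across the bar, with the red arm from (259,90) to (260,215), and 14 N against the stop. Retreat straight up and verify everything.

>>> play_rows --pt "0 0 0 0 0 0.03 0.0" --pt "0 0 0 0 0 0.08 0.0" --pt "0 0 0 0 0 0.14 0.0" --pt "0 0 0 -0.05 0 0.18 0.0" --pt "0 0 0 -0.11 0 0.18 0.0" --pt "0 0 0 -0.17 0 0.18 0.0" --pt "0 0 0 -0.23 0 0.18 0.0" --pt "0 0 0 -0.23 0 0.18 0.0" --pt "0 0 0 -0.23 0 0.18 0.0"

```text
time: 48.8
eef_pos: [0.404, -0.262, 0.3816]
orientation: [[-0.997, 0.077, 0.001], [0.077, 0.997, -0.001], [-0.001, -0.0, -1.0]]
contact_force: [0.8, 0.4, 0.4]
width: -0.0003
```

```bash
python3 latch.py wrist side top; python3 look.py b8.png side top
```

```text
48.8 [ 0.404  -0.262   0.3816] -0.0003 [0.8 0.4 0.4]
side 16 latch 0.07626030114717854 [ 0.60445466 -0.26446862  0.17749414] [ 0.62535044 -0.24935987  0.19114021]
top 99 latch -0.0001913874109375537 [ 0.5543861  -0.26622183  0.16885883] [ 0.62434508 -0.25068119  0.19059823]
48.95 [ 0.4046 -0.2619  0.381 ] -0.0 [-0.1 -0.4 -0.3]
side copper [484.  14.] 1739 [ 0.5014 -1.7059  0.1813] [  505.  -1757.5]
side copper [275. 153.] 152 [ 0.5963 -0.158   0.1753] [ 596.9 -159.7]
side copper [262. 162.] 168 [ 0.6014 -0.0868  0.1751] [601.7 -88.5]
side copper [245. 172.] 180 [ 0.607  -0.0017  0.1747] [608.1  -2.6]
side copper [226. 185.] 190 [0.6148 0.0922 0.1749] [618.   91.1]
side copper [211. 194.] 191 [0.6189 0.1605 0.1756] [621.5 159.9]
side ridge [267. 152.] 16 [ 0.5992 -0.1219  0.1776]
side ridge [252. 162.] 28 [ 0.6044 -0.0429  0.1783]
side ridge [233. 173.] 32 [0.6117 0.0472 0.1781]
side ridge [216. 184.] 16 [0.6174 0.1275 0.1778]
top copper [210. 150.] 286 [0.6225 0.1592 0.173 ] [622.4 159.1]
top copper [233. 153.] 283 [0.617  0.09   0.1733] [617.5  89.9]
top copper [264. 156.] 282 [ 0.6091 -0.0033  0.173 ] [609.5  -3. ]
top copper [291. 158.] 289 [ 0.6035 -0.0881  0.1732] [604.  -88.5]
top copper [315. 160.] 294 [ 0.5979 -0.1583  0.173 ] [ 598.4 -159.1]
top ridge [198. 146.] 18 [0.6247 0.1928 0.1758]
top ridge [221. 149.] 26 [0.619  0.1254 0.1758]
top ridge [247. 151.] 60 [0.6134 0.046  0.1759]
top ridge [278. 154.] 57 [ 0.6066 -0.0449  0.1755]
top ridge [304. 156.] 29 [ 0.601  -0.1234  0.175 ]
top ridge [327. 158.] 18 [ 0.5956 -0.19    0.1755]
```

View pics/b8.png

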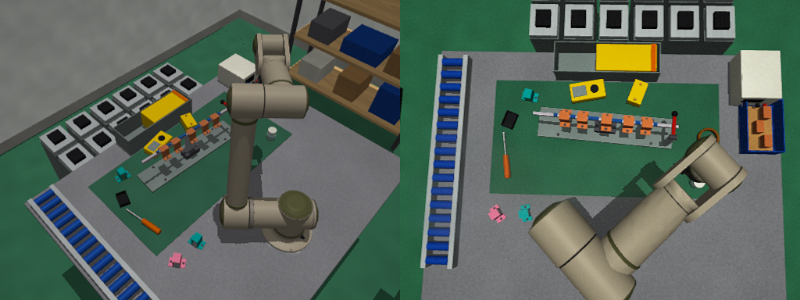

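Both views show five bridges evenly seated and upright. The ridge heights run 0.1750 to 0.1759 from end to end, so the bar is level. The clamp is down at about 0.00 rad, the bystanders are in place and the tool is clear.

```bash
python3 -c "
from bench import robot
print(robot.job_done())"
```

```text
the job is handed in; nothing more can be done
None
```

The job is done and handed in at about 49 s. I raised the clamp, hung all five copper bridges in the order l1, r1, l2, r2, c, and swung the clamp back down.

**Last checks**
- **Bridges:** all five crowns are within about 4 mm of their seats. The middle bridge sits about 4 mm to the right along the bar, well inside the 14 mm limit.
- **Bar:** ridge heights agree within 1 mm from end to end, so the tilt is below 0.003 rad. The largest tilt I measured on the way was about 0.077 rad, with only l2 unbalanced.
- **Clamp:** the arm reads about 0.00 rad in the wrist and top views. The side view gave 0.076 rad, but from only 16 pixels, so I discounted it.
- **Surroundings:** the bystanders look to be where they were, and the tool was clear of everything.

**What went wrong:** on the first swing down the ball slipped out of the jaws at about 0.24 rad. The closed fingers then pressed on it, and the wrist force read 67 N. That is under the 120 N wrist limit but over the 40 N limit for the arm or gripper body. The pressing seemed to be by the fingers alone, but I could not confirm that. I backed off and pushed the ball down from above with the closed fingers, at about 15 N against the stop.

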